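# Close up the circuit-board test fixture and start it

### The job

Make the test fixture ready and start the test, only pushing and pressing with the fingertips: push the blue tray with the circuit board fully home into the fixture, then push the yellow-framed guard flap shut across its front, and then press the green start button all the way down and let go. Do not press the red stop button or start the test before the fixture is closed, pick nothing up, and leave everything else on the bench where it stands.

Things in the scene. Friction and masses are not known exactly. Their poses are not given: they have to be found in the camera images.
- fixture: Fixed test fixture: aluminium plate 220 x 200 x 12 mm, white portal 184 mm high at own x +75 to +105 mm, 38 mm high side rails at own y +-79 mm, a thin 72 mm high stop post at own (-94, -92) mm. Origin: centre of the underside, on the table; own z up. Own -x is its open front, where tray and flap come out; it faces the robot's right (world -y) within 0.2 rad.
- tray (a joint): Slide of the blue tray, m: 0 = fully home against its stop, grows as the tray comes out along the fixture's own -x; at most 0.12. It starts 0.06 to 0.10 out. Sliding friction about 2.5 N plus 8 N per m/s; it stays where it is left.
- tray_front (a point): Centre of the outer (own -x) face of the tray's upright blue push plate, 130 mm wide (along the fixture's y), 50 mm high (16 to 66 mm above the table), 6 mm thick. When the tray is home it lies at own x -80.5 mm, y 0, 41 mm above the table. Behind the plate are a green board and parts up to 52 mm above the table. Axes as the fixture's. Nothing else stands before the plate but the open flap to one side (own +y).
- flap (a joint): Hinge of the guard flap, rad: 0 = shut across the front (against its stop), grows as its free end swings out to the fixture's own -x; at most 1.8. It starts 1.25 to 1.65 open, standing out before the front on the side nearer the robot. Hinge friction 0.12 N m; it stays where it is left.
- flap_hinge (a point): Point on the flap's upright hinge axis, 48 mm above the table; in the fixture's frame at x -103, y +92 mm, at the end of the front nearer the robot. The hinge pin is 12 mm thick and reaches 97 mm above the table. At joint value q the flap runs from here 185 mm in the fixture's direction (-sin q, -cos q); its outer face, the one to push to shut it, looks in the direction (-cos q, +sin q).
- flap_face (a point): Point on the flap's outer face at mid height (48 mm above the table), 120 mm from the hinge axis towards the free end. The flap is an upright panel, 6 mm thick, 185 mm long, 16 to 80 mm above the table: orange pane in a yellow frame. Its own -x axis points out of the outer face, its own -y towards the free end.
- start_top (a point): Centre of the top of the green start button, 32 mm across, 67 mm above the table when up; it stands on a grey box 66 x 66 x 45 mm, fixed to the table at the robot's right. It may stand nearer or farther than the stop button.
- start (a joint): Travel of the green button, m: 0 = up, 0.006 = fully down, which takes 5 N; springs back up.
- stop_top (a point): Centre of the top of the red stop button on a box like the start button's; the two are at least 100 mm apart. Not to be pressed.
- stop (a joint): Travel of the red button, m: 0 = up, 0.006 = fully down.
- bit_holder: Loose green bit holder, 90 x 32 x 44 mm, between the fixture and the button boxes. Origin: centre of its underside. Leave alone.
- spare_module: Loose grey finned control module, about 140 x 100 x 32 mm, beyond the fixture's front at the far side. Origin: underside. Leave alone.
- screwdriver: Loose yellow screwdriver lying near the robot at its right. Origin: underside. Leave alone.
- mug: Loose blue mug, 80 mm across, 90 mm high, near the robot at its left. Origin: centre of its underside. Leave alone.
- tape_roll: Loose black roll, 90 mm across, 20 mm high, at the right beyond the button boxes. Origin: centre of its underside. Leave alone.
- spray_can: Loose red can, 56 mm across, 150 mm high, at the right. Origin: centre of its underside. Leave alone.
- screw_dish: Loose steel dish, 100 mm across, 25 mm high, far left. Origin: centre of its underside. Leave alone.

How it is judged (in metres and radians):
On the way, in this order (a step that is already met when the one before it is completed fails the run):
1. the tray is pushed fully home (within 4 mm), the flap still open (value of joint tray below 0.004 m and value of joint flap above 0.3 rad), for 0.2 s.
2. the flap is shut (within 0.05 rad) with the tray home (value of joint flap below 0.05 rad and value of joint tray below 0.004 m), for 0.2 s.
3. the green button is pressed down (beyond 4 mm of its 6) (all of step 2 and value of joint start above 0.004 m), for 0.05 s.
At the end, for the whole second after the job is handed in: The tray is home within 4 mm, the flap shut within 0.05 rad, both buttons are up again and every loose thing is within 20 mm of where it stood (all of step 2 and value of joint each of start, stop below 0.0015 m and distance of each of bit_holder, spare_module, screwdriver, mug, tape_roll, spray_can, screw_dish from where it was at the start of the episode below 0.02 m); the robot touches nothing.
It fails at once if the red stop button is pressed (beyond 2 mm) (value of joint stop above 0.002 m).
It fails at once if the green button is pressed while the tray is out or the flap open (value of joint start above 0.003 m and (value of joint tray above 0.006 m or value of joint flap above 0.08 rad)).
It fails at once if a loose thing is shoved or carried more than 20 mm, or lifted more than 10 mm (distance of any of bit_holder, spare_module, screwdriver, mug, tape_roll, spray_can, screw_dish from where it was at the start of the episode above 0.02 m or height (world z) of any of bit_holder, spare_module, mug, tape_roll, spray_can, screw_dish above 0.01 m or height (world z) of screwdriver above 0.03 m).
It also fails if it takes over 64 s, if anything falls off the work surface, if the arm or the gripper's body presses on something with over 40 N, if the wrist force passes 120 N, or if a joint passes its speed limit or range.

### The arm

A 7-joint arm with a two-finger parallel gripper is mounted at the origin on the work surface. World frame = base frame: x ahead of the robot, y to its left, z up, the work surface at z = 0. Lengths are in mm, angles in rad, forces in N, time in s.
With the tool pointing down it reaches from about 425 to 950 mm from the base axis. Payload 16.7 kg.
Tool frame: the origin (TCP) lies midway between the tips of the shut fingers; the grasp point (between the pads) lies 19 mm behind it (ctrl.tcp_to_grasp is the distance from the TCP to the grasp point, in mm); z points along the fingers, y is the direction in which the jaws open and shut (so a half turn about z gives the same grasp; the last joint's range is limited). The gripper opens to 94 mm and grips with 3 to 60 N. Pads are 16 mm wide; open, the fingers measure 119 mm over their backs; the gripper's body (75 mm by 177 mm) begins 78 mm behind the grasp point.
Start: joints at [0.991, 0.426, 0.074, 1.606, -0.034, 1.111, -0.067], TCP at [281.844, -613.301, 205.467] pointing down, gripper open.
Joint ranges: [-2.85, 2.85], [-0.5, 2.14], [-1.23, 1.37], [0.21, 2.46], [-1.02, 4.16], [0.16, 2.05], [-2.73, 2.73]. Speed limits (rad/s): [1.89, 1.89, 2.39, 2.39, 3.01, 3.01, 3.01].

### API

Orientations are given as a unit quaternion [x, y, z, w].
In Python, from workcell import ctrl, claw, solver, read_state, camera, order, spot_in, landmark_of gives the robot as it stands. Calls block until the motion is done:
- ctrl.movep(position, orientation): joint-space move of the TCP to a pose.
- ctrl.move_linear(position, rate=150, frame=None, threshold=None): straight line of the TCP; frame=None keeps the orientation; rate is the mean speed in mm/s. With threshold (N) it stops when the force on the tool has changed by that much, and returns True; else False.
- ctrl.movej(angles): joint-space move.
- claw.open_gripper() and claw.grab(): open the fingers fully, or close them until they stop; the grip force is fixed at half the most.
- ctrl.wait(seconds).
- solver.ik(position, orientation): joint angles nearest the present ones, or None.
- read_state(): the state.
- camera(name): name is "side" or "top" or "wrist"; returns a dict with "frame" (480x640x3 uint8, red, green, blue), "fx", "fy", "cx", "cy" (pixels), "dist" ([k1, k2, p1, p2, k3] as OpenCV has them; the pictures are not rectified), "extrinsics" (4x4, takes a point from world to camera coordinates). Camera axes: x right, y down, z forward; pixel columns grow to the right and rows downward; lengths in mm; the calibration is good to about 2 mm. A picture is of the moment at which its call begins. There is no depth.
A pose or a line that the arm cannot do raises ctrl.PlanningError and nothing moves.
- order.job_done(): hands the job in, once; it reports no verdict.
Trained networks look in the newest picture that a camera, given by its name, has taken for a name from the list of things; names that differ only in an ending like _2 or _b are one class to them, and where a whole thing is asked for, a point or a joint stands for the part that bears it (a point fixed in the world has none). Each returns a list of dicts, best first, with "score" (0 to 1); they miss things now and then, are a little off and sometimes report something else, mostly with a low value. They report only what shows in the picture. A call takes as long as a camera call.
- spot_in(camera, thing): "point" ([x, y, z] in mm, in world coordinates, good to about 4 mm: the middle of the surface that is visible of it).
- landmark_of(camera, thing): "point" ([x, y, z] in mm, in world coordinates, good to about 4 mm: a listed point, or the origin of a listed thing).
The state is a dict: "t": time; "joints": joint angles; "qvel": joint speeds; "joint_efforts": joint torques, N m; "position": TCP position; "ee_rot": TCP orientation; "contact_force": force on the tool from outside, world axes, zero at the start; "moment": the same for the moment, N m; "gripper_width": finger opening in mm.
Only numpy, scipy, OpenCV 4.12 (cv2) and the standard library are available. Lean on these libraries where they do the work, as an engineer would, in place of code of your own. Each camera call takes 0.05 s, during which the arm holds its last target. There are 200 camera calls.

## Working session

There is one attempt and no reset: what is moved stays moved. The work goes in short steps, each a Python script; the robot and the scene stay as the last script left them, time stands still between calls to the robot, and variables do not carry over. Pictures are saved under pics/ and viewed, about 8 in all and at most 12, crops included, and the job is handed in when it is done.

```bash
mkdir -p pics; ls; python3 - <<'E'
from workcell import *
import cv2,numpy as np
ims=[]
for c in ("side","top"):
    k=camera(c); cv2.imwrite(f"pics/{c}0.png",k["frame"][:,:,::-1])
    for n in ["fixture","tray_front","flap_hinge","flap_face","start_top","stop_top","bit_holder","spare_module","screwdriver","mug","tape_roll","spray_can","screw_dish"]:
        r=landmark_of(c,n)
        print(c,n,[(np.round(q["point"]).tolist(),round(q["score"],2)) for q in r[:2]])
s=read_state();print(s["t"],s["ee_rot"],s["gripper_width"])
E
```

```text
pics
side fixture [([617.0, 180.0, 3.0], 0.66)]
side tray_front [([616.0, 182.0, 2.0], 0.72), ([632.0, 19.0, 40.0], 0.71)]
side flap_hinge [([535.0, 71.0, 49.0], 0.78)]
side flap_face [([557.0, -42.0, 49.0], 0.84), ([650.0, 399.0, -0.0], 0.58)]
side start_top [([456.0, -310.0, 65.0], 0.55), ([535.0, 73.0, 52.0], 0.19)]
side stop_top [([605.0, -323.0, 61.0], 0.41)]
side bit_holder [([546.0, -230.0, -0.0], 0.66)]
side spare_module [([361.0, 327.0, 0.0], 0.67), ([765.0, -93.0, -3.0], 0.6)]
side screwdriver [([321.0, -242.0, -5.0], 0.86)]
side mug [([361.0, 323.0, 1.0], 0.61), ([630.0, 20.0, 40.0], 0.49)]
side tape_roll [([549.0, -454.0, -0.0], 0.55)]
side spray_can [([352.0, -394.0, 1.0], 0.89), ([319.0, -240.0, -3.0], 0.2)]
side screw_dish [([650.0, 397.0, -1.0], 0.63), ([547.0, -233.0, 2.0], 0.53)]
top fixture [([618.0, 183.0, -1.0], 0.62)]
top tray_front [([636.0, 20.0, 38.0], 0.93), ([557.0, -43.0, 48.0], 0.29)]
top flap_hinge [([649.0, 394.0, 4.0], 0.29)]
top flap_face [([559.0, -45.0, 46.0], 0.69), ([454.0, -311.0, 69.0], 0.5)]
top start_top [([458.0, -311.0, 67.0], 0.7)]
top stop_top [([602.0, -322.0, 70.0], 0.71)]
top bit_holder [([546.0, -228.0, -2.0], 0.62)]
top spare_module [([770.0, -93.0, 0.0], 0.56), ([634.0, 22.0, 41.0], 0.31)]
top screwdriver [([324.0, -242.0, 0.0], 0.96)]
top mug [([358.0, 320.0, -0.0], 0.73)]
top tape_roll [([552.0, -458.0, 1.0], 0.86), ([647.0, 392.0, 2.0], 0.24)]
top spray_can [([351.0, -396.0, -1.0], 0.88)]
top screw_dish [([648.0, 395.0, 5.0], 0.7)]
1.4 [ 9.76899497e-01  2.13699257e-01  2.99578162e-06 -2.33985313e-05] 94.43372055237352
```

View pics/top0.png

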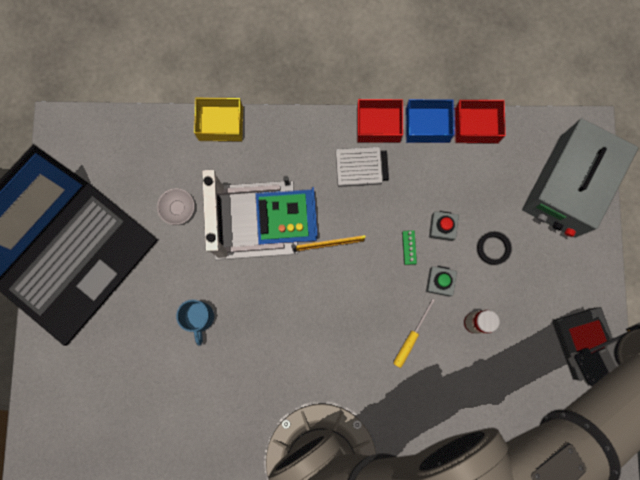

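View pics/side0.png

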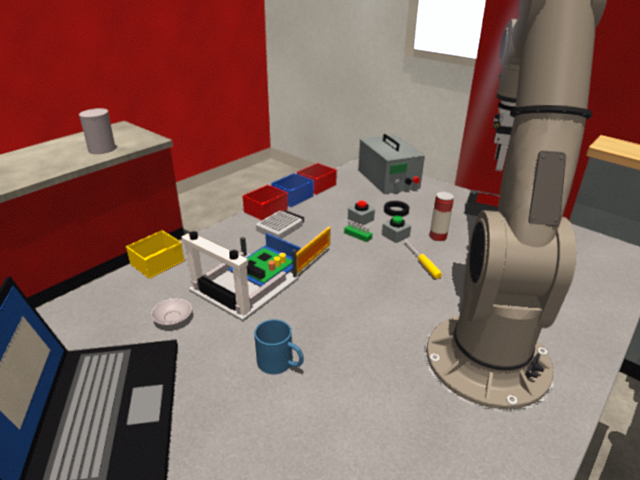

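The networks and pictures agree: the green button is at top-view pixel (443,280), the red at (446,225), and the tray plate at (315,215). The flap runs from (295,247) to (365,238). That gives a fixture yaw of about 90°+0.1 rad, the tray about 82 mm out and the flap about 1.46 rad open.

```bash
cat > h.py <<'E'
from workcell import *
import numpy as np, cv2
d=0.098; O=np.array([617.5,181.5]); X=np.array([-np.sin(d),np.cos(d)]); Y=np.array([-X[1],X[0]])
def W(x,y,z): return [*(O+x*X+y*Y),z]
def own(p): v=np.array(p[:2])-O; return np.round([v@X,v@Y,p[2]],1)
def quat(phi): return [np.cos(phi/2),np.sin(phi/2),0,0]   # tool down, tool x at world angle phi
PH=np.pi/2+d                                              # along own x
def st(m=""):
    s=read_state(); print(m,"t",round(s["t"],2),"own",own(s["position"]),"F",np.round(s["contact_force"],1),"w",round(s["gripper_width"],1)); return s
E
python3 - <<'E'
from h import *
claw.grab()
p=read_state()["position"]; ctrl.move_linear([p[0],p[1],270],rate=200)
for ph in (PH,PH-np.pi):
    j=solver.ik(W(-230,-5,220),quat(ph)); print(None if j is None else np.round(j,2))
ctrl.movep(W(-230,-5,220),quat(PH-np.pi)); st("pre")
k=camera("wrist"); cv2.imwrite("pics/w1.png",k["frame"][:,:,::-1])
for c in("wrist","top"):
  if c=="top": camera("top")
  for n in ["tray_front","flap_hinge","flap_face","fixture"]:
    print(c,n,[(np.round(q["point"]).tolist(),own(q["point"]),round(q["score"],2)) for q in landmark_of(c,n)[:2]])
E
```

```text
[ 0.35  0.41 -0.5   1.63  0.21  1.15 -0.1 ]
[-0.81  0.66  1.21  1.7  -0.65  1.25 -2.49]
pre t 5.82 own [-230.9   -4.7  220. ] F [-0.2 -0.3 -0.1] w 0.3
wrist tray_front [([636.0, 20.0, 42.0], array([-162.9,   -2.7,   41.8]), 0.95)]
wrist flap_hinge [([325.0, -237.0, 0.0], array([-388. ,  332.1,    0. ]), 0.65)]
wrist flap_face [([549.0, -42.0, 49.0], array([-216.2,   90.4,   48.7]), 0.78), ([533.0, 75.0, 50.0], array([-97.5,  94.4,  49.8]), 0.24)]
wrist fixture [([619.0, 190.0, 0.0], array([ 8.1, -1.9,  0. ]), 0.62)]
top tray_front []
top flap_hinge []
top flap_face [([555.0, -46.0, 47.0], array([-220.6,   84.9,   47. ]), 0.7)]
top fixture [([618.0, 184.0, -4.0], array([ 2.1, -0.5, -3.7]), 0.8)]
```

View pics/w1.png

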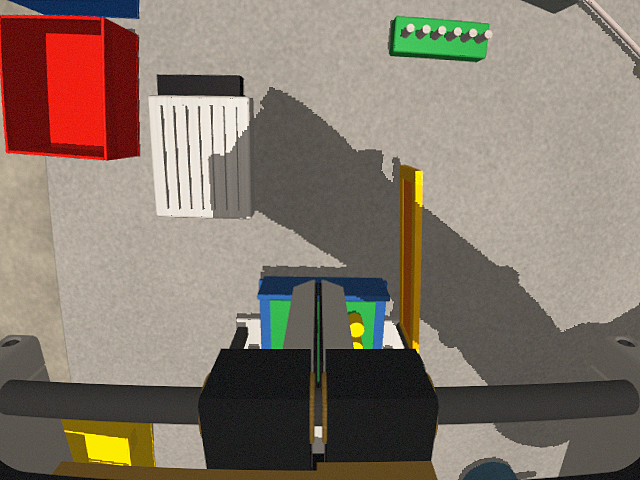

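The wrist picture shows the tray plate at (322,285), the flap standing at column ~410, clear to the right, and nothing in front of the plate. I'll turn to the other wrist orientation, which has more joint margin, and push the tray.

```bash
python3 - <<'E'
from h import *
q=quat(PH)
ctrl.movep(W(-210,-3,220),q); st("turned")
ctrl.move_linear(W(-210,-3,40),rate=150); 
ctrl.move_linear(W(-180,-3,40),rate=100); st("before")
h=ctrl.move_linear(W(-82,-3,40),rate=50,threshold=15); s=st(f"pushed {h}"); print(np.round(s["joints"],2))
camera("wrist"); print([(own(r["point"]),r["score"]) for r in landmark_of("wrist","tray_front")[:2]])
E
```

```text
turned t 8.62 own [-210.1   -2.8  219.4] F [-0.5 -0.2 -0. ] w 0.6
before t 10.42 own [-179.4   -3.1   40.2] F [ 0.9 -0.4  0.1] w 0.1
pushed True t 12.12 own [-86.9  -2.9  39.8] F [ 0.1 -0.7  1.3] w 0.5
[ 0.29  0.66 -0.75  1.79  0.56  0.92 -0.6 ]
[(array([-78.3,  -2.6,  39.9]), 0.76)]
```

```bash
python3 - <<'E'
from h import *
h=ctrl.move_linear(W(-78,-3,40),rate=20,threshold=22); s=st(f"again {h}"); ctrl.wait(0.3); st()
ctrl.move_linear(W(-180,-3,40),rate=200); ctrl.move_linear(W(-200,-3,220),rate=200); st("up")
k=camera("wrist"); cv2.imwrite("pics/w2.png",k["frame"][:,:,::-1])
for c in("wrist","top","side"):
  if c!="wrist": camera(c)
  for n in ["tray_front","flap_hinge","flap_face"]:
    print(c,n,[(own(r["point"]),round(r["score"],2)) for r in landmark_of(c,n)[:2]])
# feasibility of flap arc
for qq in (1.49,1.0,.5,0):
    n=np.array([-np.cos(qq),np.sin(qq)]);a=np.array([-np.sin(qq),-np.cos(qq)])
    p=np.array([-103,92])+a*130+n*12
    j=solver.ik(W(*p,55),quat(PH-qq)); print(qq,own(W(*p,55)),None if j is None else np.round(j,2))
E
```

```text
again True t 12.54 own [-87.   -2.6  39.3] F [ 1.2 -2.4  1.6] w 0.4
 t 12.84 own [-87.   -2.5  39.1] F [ 0.3 -1.3  1.8] w 0.4
up t 14.52 own [-199.7   -2.4  218.9] F [-0.7 -0.4 -0.7] w 0.6
wrist tray_front [(array([-77.6,  -3.6,  42.7]), 0.9)]
wrist flap_hinge [(array([-96.4,  95.2,  48.8]), 0.73)]
wrist flap_face [(array([-216.8,   87.7,   48.9]), 0.6)]
top tray_front [(array([-77.5,  -2.5,  39.8]), 0.85), (array([-218.5,   84.2,   47.1]), 0.34)]
top flap_hinge []
top flap_face [(array([-219.1,   83.4,   46.1]), 0.7), (array([ 1.644e+02,  2.425e+02, -2.000e-01]), 0.55)]
side tray_front [(array([-77.6,  -0.7,  39.2]), 0.83), (array([-474.7,  208.9,   64.1]), 0.51)]
side flap_hinge [(array([-99.2,  92.9,  49.4]), 0.79), (array([-392.7,  334.1,   -4.7]), 0.67)]
side flap_face [(array([-216.9,   81.7,   46.1]), 0.96), (array([ 2.4, -0.3,  0.7]), 0.55)]
1.49 [-233.5   93.5   55. ] [ 0.39  0.46 -0.49  1.99  0.3   0.77 -1.67]
1.0 [-218.9   31.9   55. ] [ 0.39  0.55 -0.57  1.85  0.38  0.85 -1.27]
0.5 [-175.9  -16.3   55. ] [ 0.37  0.63 -0.66  1.75  0.47  0.92 -0.89]
0 [-115.  -38.   55.] [ 0.33  0.69 -0.75  1.7   0.55  0.98 -0.53]
```

View pics/w2.png

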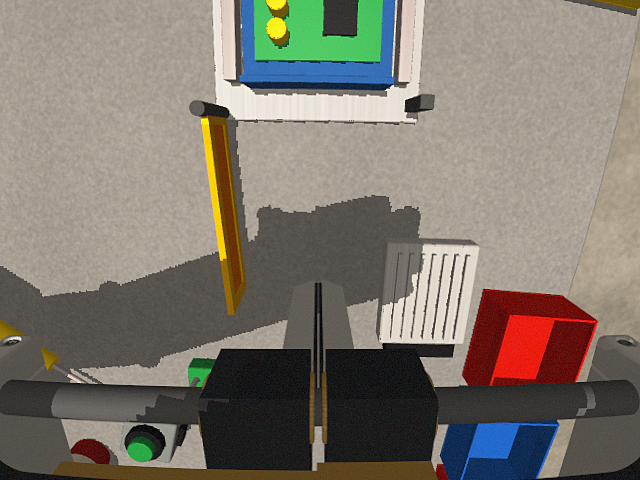

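The tray looks home: there was a rigid stop on two pushes, and three cameras put the plate at −77.6. The hinge also reads about 4 mm off nominal, so the frame needs a shift of about 3 mm. The flap is at about (205–230, 115–315), still open at about 1.48 rad. I'll swing it shut along an arc.

```bash
sed -i 's/^def W/O=O+3*X\ndef W/' h.py; cat >> h.py <<'E'
def P(q,off,z=52,r=125):
    n=np.array([-np.cos(q),np.sin(q)]);a=np.array([-np.sin(q),-np.cos(q)])
    return W(*(np.array([-103,92])+a*r+n*off),z)
E
python3 - <<'E'
from h import *
ctrl.movep(P(1.48,45,200),quat(PH-1.48)); st()
ctrl.move_linear(P(1.48,45),rate=150); st("down")
for q in (1.48,1.25,1.05,.85,.65,.45,.28,.12):
    if ctrl.move_linear(P(q,11),rate=100,frame=quat(PH-q),threshold=20): st(f"HIT {q}"); break
st("arc")
h=ctrl.move_linear(P(-.0,-2),rate=40,frame=quat(PH),threshold=15); st(f"shut {h}")
h=ctrl.move_linear(P(-.0,-6),rate=20,threshold=22); st(f"again {h}"); ctrl.wait(.3)
E
```

```text
t 16.29 own [-231.4  125.1  200.2] F [ 0.8  0.1 -0.5] w 0.7
down t 17.43 own [-231.5  124.9   52.7] F [-0.1  0.3  0.7] w 0.2
arc t 20.68 own [-129.6  -30.4   51.9] F [-0.7 -0.3 -0.9] w 0.6
shut True t 21.14 own [-116.   -32.    51.7] F [ 1.  -4.7  3.1] w 0.6
again True t 21.58 own [-116.3  -32.    51.4] F [ 1.2 -2.1  2.3] w 0.3
```

```bash
python3 - <<'E'
from h import *
p=own(read_state()["position"])
ctrl.move_linear(W(-170,p[1],52),rate=150); ctrl.move_linear(W(-190,p[1],220),rate=200); st("up")
k=camera("wrist"); cv2.imwrite("pics/w3.png",k["frame"][:,:,::-1])
for n in ["tray_front","flap_hinge","flap_face"]:
    print(n,[(own(r["point"]),round(r["score"],2)) for r in landmark_of("wrist",n)[:2]])
ctrl.movep([457,-340,200],quat(PH-1.2)); st()
k=camera("wrist"); cv2.imwrite("pics/w4.png",k["frame"][:,:,::-1])
for n in ["start_top","stop_top"]:
    print(n,[(np.round(r["point"]),round(r["score"],2)) for r in landmark_of("wrist",n)[:2]])
E
python3 -c "
import cv2;a=[cv2.resize(cv2.imread(f'pics/w{i}.png'),(400,300)) for i in(3,4)];cv2.imwrite('pics/w34.png',cv2.hconcat(a))"
```

```text
up t 23.39 own [-189.8  -31.2  218.8] F [-0.1 -0.1 -0.8] w 0.5
tray_front [(array([-79.7,  -0.6,  39.8]), 0.65)]
flap_hinge [(array([-98.6,  96.1,  47.3]), 0.89), (array([ 3.6, -4. , -2.4]), 0.65)]
flap_face [(array([-104.4,  -26.6,   48.8]), 0.84), (array([-550.7,  322.4,   -1.3]), 0.34)]
 t 25.07 own [-505.3  209.6  200.2] F [0.1 0.4 0.4] w 0.5
start_top [(array([ 456., -311.,   65.]), 0.76)]
stop_top [(array([ 603., -319.,   65.]), 0.82)]
```

View pics/w34.png

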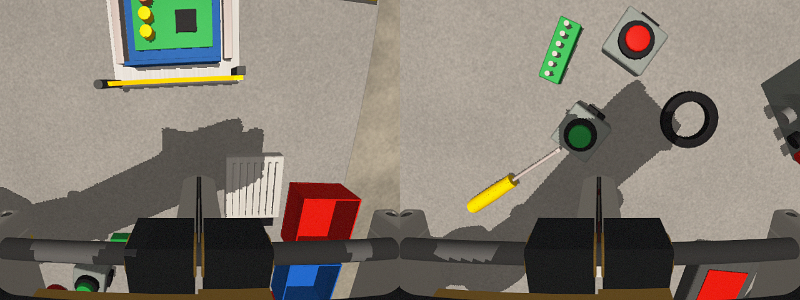

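The left half shows the flap shut, running straight from the hinge (100,84) to the stop post (238,75), with the tray plate behind it. In the right half the green button is at (580,135) and the red at (637,38), well apart. Now I'll press the green one.

```bash
python3 - <<'E'
from h import *
ctrl.move_linear([456.5,-311,90],rate=120); st()
h=ctrl.move_linear([456.5,-311,55],rate=25,threshold=15); s=st(f"press {h}"); print(s["position"]); ctrl.wait(.2); s=st(); print(s["position"])
E
```

```text
t 26.32 own [-477.8  208.    90.6] F [-0.1  0.7  0.5] w 0.8
press True t 27.4 own [-477.4  208.3   61.1] F [-4.7  2.2 18.2] w 0.1
[ 456.56879508 -310.96200336   61.0731054 ]
 t 27.6 own [-477.4  208.3   61.1] F [-3.2  2.1 16.2] w 0.6
[ 456.56505373 -310.98839016   61.09064218]
```

```bash
python3 - <<'E'
from h import *
ctrl.move_linear([456.5,-311,90],rate=60); ctrl.move_linear([456.5,-345,230],rate=150); st()
for c in("top","wrist","side"):
  k=camera(c); cv2.imwrite(f"pics/{c}9.png",k["frame"][:,:,::-1])
  for n in ["flap_face","tray_front","start_top","stop_top","bit_holder","spare_module","screwdriver","mug","tape_roll","spray_can","screw_dish"]:
    r=landmark_of(c,n)[:1]; print(c,n,[(np.round(x["point"]),own(x["point"]),round(x["score"],2)) for x in r])
E
```

```text
t 29.35 own [-510.8  212.1  229.1] F [ 0.2 -0.8 -0.8] w 0.5
top flap_face [(array([660.,  82.,  47.]), array([-106.7,  -32.5,   46.7]), 0.68)]
top tray_front [(array([630., 105.,  42.]), array([-80.3,  -4.6,  41.6]), 0.78)]
top start_top [(array([ 458., -312.,   71.]), array([-478.8,  207.3,   71.2]), 0.43)]
top stop_top [(array([ 601., -322.,   67.]), array([-502.4,   65.7,   66.9]), 0.41)]
top bit_holder [(array([ 548., -226.,   -2.]), array([-401.6,  109.4,   -1.8]), 0.68)]
top spare_module [(array([772., -95.,   4.]), array([-292.9, -126.4,    4.3]), 0.9)]
top screwdriver [(array([ 324., -240.,    4.]), array([-394.1,  333.2,    3.5]), 0.72)]
top mug [(array([359., 321.,  -2.]), array([161.1, 243.4,  -2.3]), 0.89)]
top tape_roll [(array([ 350., -397.,   -3.]), array([-552.5,  322.3,   -2.6]), 0.62)]
top spray_can [(array([ 350., -396.,   -2.]), array([-551.7,  323.2,   -1.8]), 0.73)]
top screw_dish [(array([ 456., -310.,   71.]), array([-476.3,  208.4,   70.6]), 0.73)]
wrist flap_face []
wrist tray_front []
wrist start_top [(array([ 453., -311.,   65.]), array([-477.3,  211.6,   
[... 698 characters left out ...]
), 0.56)]
side stop_top [(array([ 603., -320.,   67.]), array([-500.9,   63.8,   66.6]), 0.57)]
side bit_holder [(array([ 546., -230.,    2.]), array([-405. ,  111.6,    1.5]), 0.69)]
side spare_module [(array([765., -93.,   2.]), array([-290.6, -119.5,    1.6]), 0.6)]
side screwdriver [(array([ 322., -241.,   -3.]), array([-394.9,  335.7,   -2.6]), 0.65)]
side mug [(array([363., 324.,   2.]), array([164.1, 239.6,   1.7]), 0.8)]
side tape_roll [(array([ 550., -456.,    0.]), array([-6.307e+02,  1.299e+02,  5.000e-01]), 0.57)]
side spray_can [(array([ 351., -396.,   -2.]), array([-551.3,  321.3,   -1.8]), 0.61)]
side screw_dish [(array([647., 398.,  -1.]), array([209.1, -50.6,  -0.8]), 0.76)]
```

View pics/side9.png

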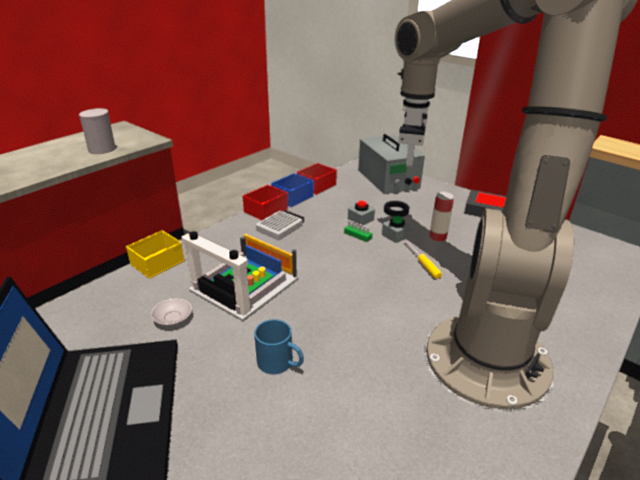

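The side picture shows the flap shut across the front (245–297, 235–275), the tray behind it, the loose things where they stood and the gripper clear of everything. I'm handing in.

```bash
python3 -c "
from h import *
order.job_done(); st('done')"
```

```text
the job is handed in; nothing more can be done
the job is handed in; nothing more can be done
```

The tray is home, the flap is shut, the green button has been pressed and released, and the job is handed in. The clock read about 29 s of the 64 s at the last check before that.

- **Tray:** I pushed it in until it hit a hard stop, then pushed again and it did not move. Afterwards the cameras put its front plate at own x −79 to −80 mm; fully home is −80.5 mm.
- **Flap:** I pushed it shut along its arc until it hit its stop, and a second push did not move it. Its outer face measures about −106 mm, which matches fully shut.
- **Green button:** the fingertip bottomed out at z = 61 mm, the full 6 mm of travel, and held there for 0.2 s before I backed off. The top then read 65–71 mm, against 67 mm when up.
- **Red button and loose things:** the red button was never touched. Every loose thing reads within about 7 mm of its first position, which is within the networks' noise.

**Disagreements:**
- My first fixture position was about 3 mm off along its own x, so I corrected it before closing the flap.
- The last top view took the spray can for the tape roll and the green button for the screw dish, and the last wrist view took the bit holder for the tape roll. The side view showed all of these in their places.
- The final state printout did not run, because handing in ends the session.

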